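Unclip the orange battery cover of the greenhouse irrigation timer

ROBOT

A 6-joint arm with a two-finger parallel gripper is mounted at the origin on the work surface. World frame = base frame: x ahead of the robot, y to its left, z up, the work surface at z = 0. Lengths are in m, angles in degrees, forces in N, time in s.
With the tool pointing down it reaches from about 0.425 to 0.95 m from the base axis. Payload 3.5 kg.
Tool frame: the origin (TCP) lies at the very end of the fingers, on their centre line; the grasp point (between the pads) lies 19 mm behind it; z points along the fingers, y is the line along which they close (so a half turn about z gives the same grasp; the last joint's range is limited). The gripper opens to 85 mm and grips with 20 to 120 N. Pads are 22 mm wide; open, the fingers measure 114 mm over their backs; the gripper's body (76 mm by 85 mm) begins 54 mm behind the grasp point. The pads swing forward as they close: fully open they stand 13 mm farther back than shut.
Start: joints at [57.983, 16.404, 90.338, -0, 73.258, -8.594], TCP at [0.268, 0.619, 0.21] pointing down, gripper open.
Joint ranges: [-158.93, 158.93], [-51.34, 127.21], [12.03, 142.37], [-87.48, 267.48], [13.55, 161.25], [-162.69, 162.69]. Speed limits (degrees/s): [159.86, 159.86, 180, 180, 180, 180].

INTERFACE

Orientations are given as a 3x3 rotation matrix whose columns are the frame's x, y, z axes.
In Python, from cell import * gives the robot as it stands. The module is installed in compiled form; this text tells all that it offers.
- The arm moves only by the tool arm_command, never from a script. Its argument "deltas" is a list that holds one entry, the list of rows, each a list of 4 numbers: the shift along the tool's x, y, z in mm, then the turn about the tool's z in degrees. In form: [[[tx, ty, tz, spin], ...]]. A call has 1 to 20 rows; each row shifts and turns the commanded pose from where the row before left it, along the tool's axes as they then stand; what a row does not reach is not made up. A row lasts 1/8 s, in which the tool goes at most 62.5 mm and 10.7 degrees, less where a joint would pass 70% of its speed; a pose out of reach is approached as far as the arm can. A call with a gripper value outside its range is refused whole. "grip" is the closure in counts, from 0 (fully open) to 255 (shut), set as the call begins (left out, the last holds). The fingers move at their own pace and stop on an object; "grip_force" is the grip in N (left out, the last holds). Time passes only in rows, so rows that do not move let the fingers close. It gives the time, the measured TCP pose, the force, the opening and the grip force at its end, in the units of the state.
- observe(): the state, without advancing time (a new reading comes with each control period).
- get_image(name): name is "scene" or "top"; returns the picture (400x640x3 uint8, blue, green, red); there is no depth.
- calibration(name): a dict with "camera_matrix" (3x3 intrinsics, pixels), "view" (4x4, takes a point from world to camera coordinates). Camera axes: x right, y up, looking along -z (the intrinsics and any distortion apply to the point x, -y, -z); pixel columns grow to the right and rows downward; lengths in m; the calibration is good to about 2 mm. A picture is of the moment at which its call begins. calibration takes no time and is no camera call.
- hand_in(): hands the job in; it is judged then, once.
Trained networks look in the newest picture that a camera, given by its name, has taken for a name from the list of things; names that differ only in an ending like _2 or _b are one class to them, and where a whole thing is asked for, a point or a joint stands for the part that bears it (a point fixed in the world has none). Each returns a list of dicts, best first, with "conf" (0 to 1); they miss things now and then, are a little off and sometimes report something else, mostly with a low value. They report only what shows in the picture. A call takes as long as a camera call. They do not tell look-alikes from the thing itself.
- trace(camera, query): "mask" (400x640 bool, what is visible of it) and "extent" ([centre column, centre row, width, height] in pixels, round what is visible of it).
The state is a dict: "time": time; "joint_pos": joint angles; "qvel": joint speeds; "joint_efforts": joint torques, N m; "position": TCP position; "tool_rot": TCP orientation; "force": force on the tool from outside, world axes, zero at the start; "ft_torque": the same for the moment, N m; "opening": finger opening in m; "grip_force": force on a finger pad.
Only numpy, scipy, OpenCV 4.12 (cv2) and the standard library are available. Lean on these libraries where they do the work, as an engineer would, in place of code of your own. Each camera call takes 0.05 s, during which the arm holds its last target. There are 200 camera calls.

TASK

The batteries of the irrigation timer with the orange cover are due for changing. Squeeze the two opposite side tabs of the orange cover together to unclip it, lift the cover off, and lay it down the same way up, flat inside the shallow black tray; do not let it drop. Leave the timer with the blue cover closed and as it is.

Things in the scene. Friction and masses are not known exactly. Their poses are not given: they have to be found in the camera images.
- orange_cover: Orange battery cover, 105 g, clipped on a fixed grey timer (base 150 x 100, 34 high; housing under the cover 92 x 38, to 64 above the bench; sizes in mm). Origin: centre of its underside, 50 above the bench when seated; z up, x along its length. Plug 60 x 23, 0 to 14 up, inside the housing; flange 92 x 38, 14 to 18; dome 86 x 26, 18 to 36. Alike end for end.
- orange_tabs (a point): Point midway between the orange cover's two upright ribbed tabs, 32 mm above its origin, same axes. Tabs at its +y and -y sides: 34 mm long (x), 26 high, outer faces 50 mm apart, 6 mm proud of the housing. Each slides in 5 mm on a spring (2 to 10 N). Both in by 4 mm or more free the hooks; keep them pressed (20 to 40 N grip) and lift straight up, clear after 16 mm.
- tray: Shallow black plastic tray, open on top, empty, fixed to the bench. Origin: centre of its underside, on the bench. Outside 200 mm (x) x 170 mm (y) x 25 mm high; walls and floor 5 mm thick.
- blue_cover: Blue battery cover, clipped on a second grey timer; sizes, origin and axes as the orange one. To be left alone.
Not all that is in view belongs to the job. What is meant by the orange_cover is not pink, and is the smaller of those in its own colour.

How it is judged:
By the outcome, as a careful person would: the job done as asked, in the order asked, and still so for the second after the job is handed in, with the robot touching nothing.
It also fails if it takes over 38 s, if anything falls off the work surface, if the arm or the gripper's body presses on something with over 40 N, if the wrist force passes 120 N, or if a joint passes its speed limit or range.

## Working session

There is one attempt and no reset: what is moved stays moved. The work goes in short steps, Python scripts to look and compute and a tool call to move; the robot and the scene stay as the last step left them, time stands still between calls to the robot, and variables do not carry over. Pictures are saved under pics/ and viewed, at most 10 in all, crops included, and the job is handed in when it is done.

Besides the shell and the picture viewer there is one more tool, called after "Call:" as name([rows], argument=value, ...), one row to a line, values as JSON. arm_command: Moves the arm, as the interface text tells. Its arguments: {"type":"object","properties":{"deltas":{"type":"array","items":{"type":"array","items":{"type":"array","items":{"type":"number"}}}},"grip":{"type":"number"},"grip_force":{"type":"number"}},"required":["deltas"]}

```bash
mkdir -p pics; python3 - <<'E'
from cell import *
import cv2,numpy as np
for c in("scene","top"):
    cv2.imwrite(f"pics/{c}0.png",get_image(c))
    k=calibration(c);print(c,k)
    for q in("orange_cover","tray","blue_cover","orange_tabs"):
        for d in trace(c,q):print(c,q,round(d["conf"],2),np.round(d["extent"]))
s=observe();print(s["time"],s["position"],s["tool_rot"],s["opening"])
E
```

```text
scene {'camera_matrix': array([[496.89853394,   0.        , 318.28721442],
       [  0.        , 496.89853394, 196.73503533],
       [  0.        ,   0.        ,   1.        ]]), 'view': array([[-0.34291072,  0.93931887, -0.00960765,  0.16760255],
       [-0.7708715 , -0.27554255,  0.57431127,  0.34913827],
       [ 0.5368141 ,  0.20434375,  0.81858063, -1.48275985],
       [ 0.        ,  0.        ,  0.        ,  1.        ]])}
scene orange_cover 0.88 [378. 192.  36.  44.]
scene orange_cover 0.64 [301. 180.  38.  27.]
scene orange_cover 0.59 [304. 238.  33.  38.]
scene tray 0.97 [189. 218. 104.  92.]
scene blue_cover 0.71 [435. 267.  38.  43.]
scene orange_tabs 0.91 [303. 182.  36.  24.]
scene orange_tabs 0.79 [378. 194.  45.  43.]
scene orange_tabs 0.66 [306. 234.  39.  42.]
top {'camera_matrix': array([[398.56131182,   0.        , 314.551596  ],
       [  0.        , 398.56131182, 201.93364871],
       [  0.        ,   0.        ,   1.        ]]), 'view': array([[ 0.00109204, -0.99993745,  0.01113103, -0.01529617],
       [ 0.99416115,  0.00228664,  0.10788131, -0.52796388],
       [-0.10790001,  0.01094823,  0.99410147, -0.79024499],
       [ 0.        ,  0.        ,  0.        ,  1.        ]])}
top orange_cover 0.94 [244. 257.  45.  61.]
top orange_cover 0.86 [302. 160.  28.  46.]
top orange_cover 0.77 [338. 247.  45.  25.]
top tray 0.8 [440. 160.  83.  91.]
top blue_cover 0.89 [153. 170.  36.  46.]
top orange_tabs 0.97 [247. 257.  41.  63.]
top orange_tabs 0.9 [337. 244.  47.  32.]
top orange_tabs 0.79 [302. 158.  31.  48.]
0.5 [0.26829858 0.61935284 0.20960281] [[-9.17588199e-01  3.97532258e-01 -3.13843635e-05]
 [ 3.97532260e-01  9.17588197e-01 -5.88729268e-05]
 [ 5.39403392e-06 -6.64973998e-05 -9.99999998e-01]] 0.08543792583801285
```

View pics/scene0.png

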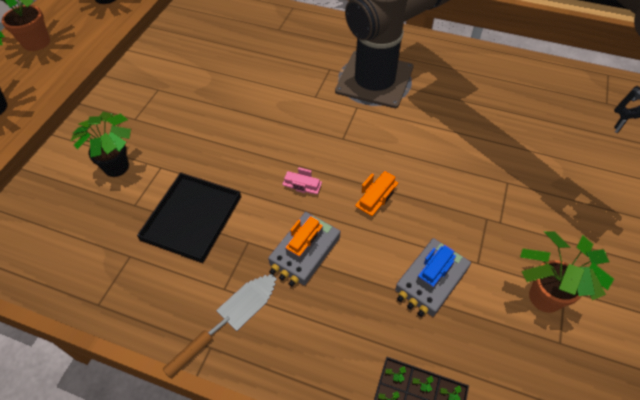

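View pics/top0.png

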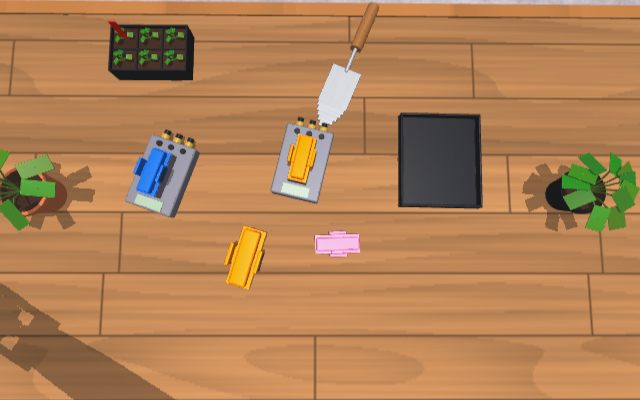

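The scene shows three candidates. In the top view they are the pink cover at (338,244), a large loose orange cover at (246,257), and a smaller orange cover on a grey timer at (302,158). I choose the one at (302,158). The tray is at (440,160) and the blue timer, to be left alone, is at (153,170).

```bash
cat > h.py <<'E'
from cell import *
import cv2,numpy as np
from scipy.optimize import minimize
def proj(c,P):
    k=calibration(c);p=np.c_[P,np.ones(len(P))]@np.array(k["view"]).T
    q=p[:,:3]*[1,-1,-1]@k["camera_matrix"].T
    return q[:,:2]/q[:,2:]
def box(lx,ly,z0,z1,cy=0):
    return np.array([[sx*lx/2,cy+sy*ly/2,z] for sx in(-1,1) for sy in(-1,1) for z in(z0,z1)])/1000
COVER=[box(92,38,14,18),box(86,26,18,36),box(34,6,19,45,22),box(34,6,19,45,-22)]
TRAY=[box(200,170,0,25)]
def place(B,v,z):
    c,s=np.cos(v[2]),np.sin(v[2]);return B@np.array([[c,-s,0],[s,c,0],[0,0,1]]).T+[v[0],v[1],z]
def sil(c,parts,v,z,S=4):
    m=np.zeros((400*S,640*S),np.uint8)
    for B in parts:
        h=cv2.convexHull(((proj(c,place(B,v,z))+.5)*S).astype(np.float32))
        cv2.fillConvexPoly(m,h.astype(np.int32),255)
    return cv2.resize(m,(640,400),interpolation=cv2.INTER_AREA)/255.
def fit(parts,masks,v0,z):
    def f(v):
        return sum(np.abs(sil(c,parts,v,z)-m).sum()/m.sum() for c,m in masks.items())
    best=None
    for dy in np.radians([-20,0,20]):
        v=np.array(v0)+[0,0,dy]
        r=minimize(f,v,method="Nelder-Mead",options=dict(initial_simplex=[v,v+[.01,0,0],v+[0,.01,0],v+[0,0,.15]],maxfev=150))
        if best is None or r.fun<best.fun:best=r
    return best.x,best.fun
def at(c,px,z):
    k=calibration(c);V=np.array(k["view"]);d=np.linalg.solve(k["camera_matrix"],[*px,1])*[1,-1,-1]
    d=V[:3,:3].T@d;o=-V[:3,:3].T@V[:3,3];return o+d*(z-o[2])/d[2]
def seg(img,ext,hue):
    h=cv2.cvtColor(img,cv2.COLOR_BGR2HSV);m=np.zeros((400,640))
    x,y,w,hh=[int(t) for t in ext];sl=np.s_[y-hh//2-6:y+hh//2+7,x-w//2-6:x+w//2+7]
    m[sl]=cv2.inRange(h,*hue)[sl]/255.;return m
E
python3 - <<'E'
from h import *
I={c:cv2.imread(f"pics/{c}0.png") for c in("top","scene")}
OR=((3,190,150),(28,255,255))
hs={c:seg(I[c],e,OR) for c,e in dict(top=(302,160,28,46),scene=(304,238,33,38)).items()}
print({c:m.sum() for c,m in hs.items()})
p=at("top",(302,158),.08);print(p)
for ms in(hs,{"top":hs["top"]},{"scene":hs["scene"]}):
    v,e=fit(COVER,ms,[p[0],p[1],-.15],.05);print("cover",v[:2],np.degrees(v[2]),e)
v,e=fit(COVER,hs,[p[0],p[1],-.15],.05)
tm={c:seg(I[c],e,((0,0,0),(180,255,70))) for c,e in dict(top=(440,160,83,91),scene=(189,218,104,92)).items()}
p=at("top",(440,160),.02)
t,e=fit(TRAY,tm,[p[0],p[1],0],0);print("tray",t[:2],np.degrees(t[2]),e)
o=[]
for c,(x,y) in dict(top=(302,158),scene=(305,240)).items():
    im=cv2.resize(I[c],None,fx=6,fy=6,interpolation=cv2.INTER_CUBIC)
    for B in COVER:
        h=cv2.convexHull(((proj(c,place(B,v,.05))+.5)*6).astype(np.float32)).astype(np.int32);cv2.polylines(im,[h],True,(255,0,0),1)
    o.append(im[y*6-200:y*6+200,x*6-200:x*6+200])
cv2.imwrite("pics/crop.png",np.hstack(o))
E
```

```text
{'top': np.float64(966.0), 'scene': np.float64(649.0)}
[0.6084278  0.01070524 0.08      ]
cover [0.61107044 0.01117042] -12.646015817576215 0.4187181538388786Traceback (most recent call last):
  File "<stdin>", line 8, in <module>
  File "h.py", line 26, in fit
    r=minimize(f,v,method="Nelder-Mead",options=dict(initial_simplex=[v,v+[.01,0,0],v+[0,.01,0],v+[0,0,.15]],maxfev=150))
    res = _minimize_neldermead(fun, x0, args, callback, bounds=bounds,
                               **options)
    fxr = func(xr)
    fx = function(np.copy(x), *(wrapper_args + args))
  File "h.py", line 22, in f
    return sum(np.abs(sil(c,parts,v,z)-m).sum()/m.sum() for c,m in masks.items())
  File "h.py", line 22, in <genexpr>
    return sum(np.abs(sil(c,parts,v,z)-m).sum()/m.sum() for c,m in masks.items())
                      ~~~^^^^^^^^^^^^^
  File "h.py", line 17, in sil
    h=cv2.convexHull(((proj(c,place(B,v,z))+.5)*S).astype(np.float32))
                       ~~~~^^^^^^^^^^^^^^^^
  File "h.py", line 5, in proj
    k=calibration(c);p=np.c_[P,np.ones(len(P))]@np.array(k["view"]).T
ValueError: time passes only in moves, steps and waits
```

```bash
sed -i '1,3s/^from scipy.*/&\nK={c:calibration(c) for c in("top","scene")}/; s/k=calibration(c)/k=K[c]/' h.py
cat > a.py <<'E'
from h import *
I={c:cv2.imread(f"pics/{c}0.png") for c in("top","scene")}
OR=((3,190,150),(28,255,255))
hs={c:seg(I[c],e,OR) for c,e in dict(top=(302,160,28,46),scene=(304,238,33,38)).items()}
p=at("top",(302,158),.08)
for ms in({"top":hs["top"]},{"scene":hs["scene"]},hs):
    v,e=fit(COVER,ms,[p[0],p[1],-.15],.05);print("cover",v[:2],np.degrees(v[2]),e)
tm={c:seg(I[c],e,((0,0,0),(180,255,70))) for c,e in dict(top=(440,160,83,91),scene=(189,218,104,92)).items()}
p=at("top",(440,160),.02)
t,e=fit(TRAY,tm,[p[0],p[1],0],0);print("tray",t[:2],np.degrees(t[2]),e)
o=[]
for c,(x,y) in dict(top=(302,158),scene=(305,240)).items():
    im=cv2.resize(I[c],None,fx=6,fy=6,interpolation=cv2.INTER_CUBIC)
    for B in COVER:
        h=cv2.convexHull(((proj(c,place(B,v,.05))+.5)*6).astype(np.float32)).astype(np.int32);cv2.polylines(im,[h],True,(255,0,0),1)
    o.append(im[y*6-200:y*6+200,x*6-200:x*6+200])
cv2.imwrite("pics/crop.png",np.hstack(o))
print(observe()["time"])
E
python3 a.py
```

```text
cover [0.61090408 0.01209127] -13.366478128975261 0.09762513701132627
cover [0.61121812 0.0106898 ] -12.595345468979039 0.3107163358409619
cover [0.61107044 0.01117042] -12.646015817576215 0.4187181538388786
tray [ 0.61899969 -0.27916285] -1.12144091615941 0.34565179531769447
0.5
```

View pics/crop.png

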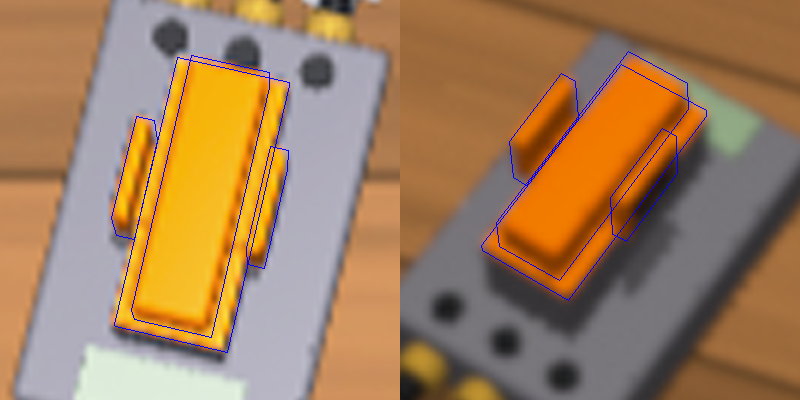

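The crop shows the smaller orange cover on the grey timer, and the model outline fits in both views (top (302,158), scene (305,240)). Its pose is about (0.611, 0.0115) with yaw -13°, and the tray is at (0.619, -0.279). I'm approaching from above.

Call:
arm_command([
  [[-40,-30,1,0],[-40,-30,1,0],[-40,-30,1,0],[-40,-30,1,0],[-40,-30,1,0],[-40,-30,1,0],[-40,-30,1,0],[-40,-30,1,0],[-40,-30,1,0],[-40,-30,1,0],[-40,-30,1,0],[-40,-30,1,0],[-40,-30,1,0],[-36,-32,1,0],[0,0,0,-10.4],[0,0,0,0]],
], grip=0, grip_force=30)

```text
time: 2.5
position: [0.6108, 0.0105, 0.1956]
tool_rot: [[-0.974, 0.228, -0.0], [0.228, 0.974, 0.0], [0.0, 0.0, -1.0]]
force: [-0.1, 0.2, 0.2]
opening: 0.0856
grip_force: 0.0
```

Call:
arm_command([
  [[0,1,30,0],[0,0,30,0],[0,0,30,0],[0,0,20,0],[0,0,12,0],[0,0,12,0],[0,0,0,0]],
])

```text
time: 3.38
position: [0.6106, 0.0122, 0.0611]
tool_rot: [[-0.974, 0.226, -0.001], [0.226, 0.974, 0.0], [0.001, -0.0, -1.0]]
force: [-0.0, 0.2, 0.0]
opening: 0.0853
grip_force: 0.0
```

```bash
python3 - <<'E'
from h import *
o=[]
for c,(x,y) in dict(top=(302,158),scene=(305,240)).items():
    im=get_image(c);im=cv2.resize(im,None,fx=4,fy=4,interpolation=cv2.INTER_CUBIC)
    o.append(im[y*4-200:y*4+200,x*4-200:x*4+200])
cv2.imwrite("pics/g1.png",np.hstack(o))
s=observe();print(s["position"],s["force"],s["time"])
E
```

```text
[0.61152982 0.01202751 0.06233204] [0.05808584 0.08501646 0.29053641] 3.475
```

View pics/g1.png

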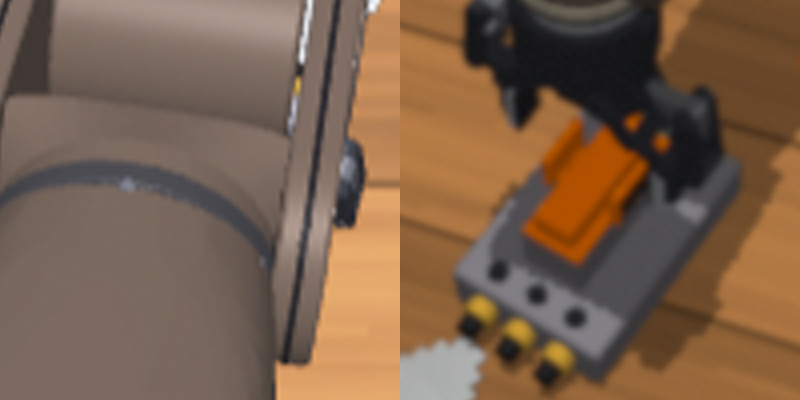

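The scene view shows the open fingers straddling the orange cover's tabs, at about (515,110) and (680,170) in the crop. I'm closing at 30 N.

Call:
arm_command([
  [[0,0,0,0],[0,0,0,0],[0,0,0,0],[0,0,0,0],[0,0,0,0],[0,0,0,0],[0,0,0,0],[0,0,0,0]],
], grip=255, grip_force=32)

```text
time: 4.47
position: [0.6124, 0.0118, 0.0641]
tool_rot: [[-0.974, 0.225, 0.003], [0.225, 0.974, -0.001], [-0.003, 0.0, -1.0]]
force: [-2.2, 0.3, 7.1]
opening: 0.0362
grip_force: 34.3
```

```bash
python3 - <<'E'
from h import *
im=get_image("scene");x,y=305,230;im=cv2.resize(im,None,fx=7,fy=7,interpolation=cv2.INTER_CUBIC)
cv2.imwrite("pics/g2.png",im[y*7-250:y*7+250,x*7-300:x*7+300])
s=observe();print(s["position"],s["force"],s["ft_torque"],s["opening"],s["grip_force"])
E
```

```text
[0.61238184 0.01183213 0.06411798] [-1.45826001  0.1609234   7.10786661] [ 0.02488132  0.19293444 -0.06129986] 0.03617302758711082 34.301971793174744
```

View pics/g2.png

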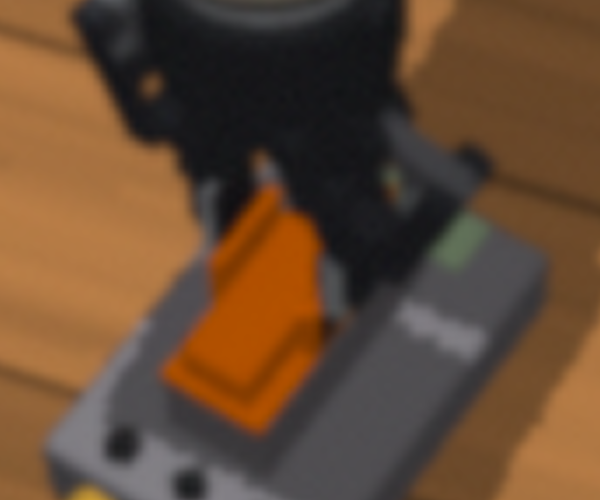

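The pads are on both tabs (in the crop, about (225,240) left and (330,285) right). I'm starting with a small test lift.

Call:
arm_command([
  [[0,0,-3,0],[0,0,-3,0],[0,0,0,0]],
])

```text
time: 4.9
position: [0.6108, 0.0121, 0.0675]
tool_rot: [[-0.974, 0.225, -0.0], [0.225, 0.974, 0.0], [0.0, -0.0, -1.0]]
force: [-0.0, -0.8, -0.6]
opening: 0.0365
grip_force: 32.7
```

Call:
arm_command([
  [[0,0,-4,0],[0,0,-5,0],[0,0,-6,0],[0,0,-8,0],[0,0,-10,0],[0,0,0,0],[0,0,0,0]],
])

```text
time: 5.78
position: [0.6109, 0.0121, 0.1006]
tool_rot: [[-0.974, 0.225, -0.0], [0.225, 0.974, 0.0], [0.0, -0.0, -1.0]]
force: [0.4, 0.0, -1.0]
opening: 0.0365
grip_force: 32.7
```

```bash
python3 - <<'E'
from h import *
im=get_image("scene");x,y=305,225;im=cv2.resize(im,None,fx=7,fy=7,interpolation=cv2.INTER_CUBIC)
cv2.imwrite("pics/g3.png",im[y*7-250:y*7+250,x*7-300:x*7+300])
s=observe();print(s["position"],s["force"],s["ft_torque"],s["opening"],s["grip_force"])
E
```

```text
[0.61068626 0.0121431  0.10034894] [-0.3170174   0.53692801 -1.71575349] [-0.04616272 -0.02901338 -0.0352566 ] 0.03613495049613376 32.72953927516937
```

View pics/g3.png

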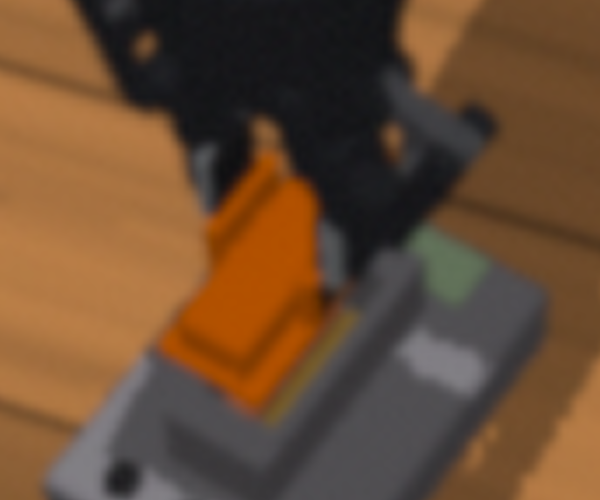

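The cover is clear of the housing: the crop shows a gap under the flange at about (310,360), and it is held level. I'm raising it and carrying it to the tray.

Call:
arm_command([
  [[0,0,-10,0],[0,0,-15,0],[0,0,-10,0],[-3,-12,0,0],[-6,-24,0,0],[-8,-30,0,0],[-8,-30,0,0],[-8,-30,0,0],[-8,-30,0,0],[-8,-30,0,0],[-8,-30,0,0],[-8,-30,0,0],[-5,-24,0,0],[-3,-12,0,0],[0,0,0,-4],[0,0,0,-5],[0,0,0,-3],[0,0,0,0],[0,0,0,0]],
])

```text
time: 8.2
position: [0.6185, -0.2788, 0.1355]
tool_rot: [[-1.0, 0.018, -0.0], [0.018, 1.0, 0.0], [0.0, 0.0, -1.0]]
force: [0.4, -0.1, -1.0]
opening: 0.0363
grip_force: 32.7
```

```bash
python3 - <<'E'
from h import *
im=get_image("scene");x,y=200,210;im=cv2.resize(im,None,fx=4,fy=4,interpolation=cv2.INTER_CUBIC)
t=[.619,-.279,np.radians(-1)]
P=place(np.array([[sx*.095,sy*.08,.025] for sx,sy in((1,1),(1,-1),(-1,-1),(-1,1))]),t,0)
cv2.polylines(im,[((proj("scene",P)+.5)*4).astype(np.int32)],True,(0,255,0),1)
cv2.imwrite("pics/g4.png",im[y*4-300:y*4+260,x*4-300:x*4+300])
s=observe();print(s["position"],s["force"],s["opening"],s["grip_force"])
E
```

```text
[ 0.61853033 -0.27885157  0.13559905] [-0.01021377  0.17492763 -2.0772552 ] 0.03661779779866777 32.71069943904877
```

View pics/g4.png

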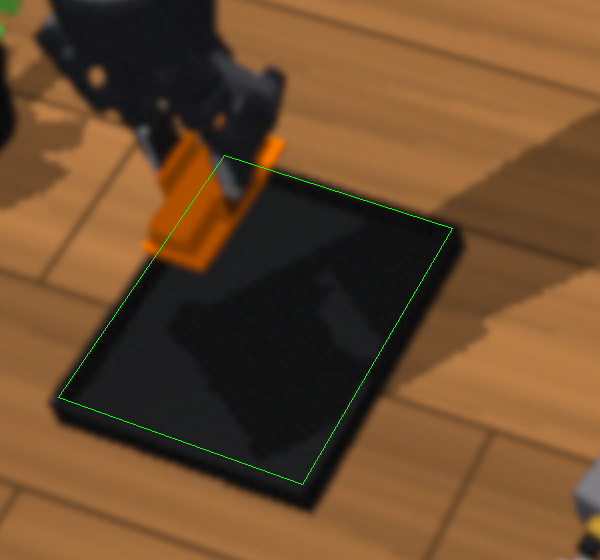

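The cover hangs level above the tray and parallel to its edges, and the drawn rim (corners (58,398), (452,228)) matches the tray. I'm lowering it.

Call:
arm_command([
  [[0,0,15,0],[0,0,25,0],[0,0,25,0],[0,0,20,0],[0,0,12,0],[0,0,8,0],[0,0,4,0],[0,0,2,0],[0,0,1,0],[0,0,0,0],[0,0,0,0]],
])

```text
time: 9.62
position: [0.6187, -0.2792, 0.024]
tool_rot: [[-1.0, 0.018, 0.0], [0.018, 1.0, -0.0], [-0.0, -0.0, -1.0]]
force: [0.0, 0.7, -1.0]
opening: 0.0364
grip_force: 32.7
```

Call:
arm_command([
  [[0,0,2,0],[0,0,1,0],[0,0,0,0],[0,0,0,0]],
])

```text
time: 10.12
position: [0.6185, -0.2791, 0.0206]
tool_rot: [[-1.0, 0.018, 0.0], [0.018, 1.0, -0.0], [-0.0, -0.0, -1.0]]
force: [-0.8, -0.1, -0.8]
opening: 0.0364
grip_force: 32.7
```

Call:
arm_command([
  [[0,0,1,0],[0,0,0.5,0],[0,0,0,0],[0,0,0,0]],
])

```text
time: 10.62
position: [0.6186, -0.2791, 0.0193]
tool_rot: [[-1.0, 0.018, 0.0], [0.018, 1.0, -0.0], [-0.0, -0.0, -1.0]]
force: [-1.7, 0.5, -0.6]
opening: 0.0365
grip_force: 32.9
```

Call:
arm_command([
  [[0,0,0.5,0],[0,0,0.5,0],[0,0,0,0],[0,0,0,0]],
])

```text
time: 11.12
position: [0.6186, -0.2792, 0.0191]
tool_rot: [[-1.0, 0.018, -0.0], [0.018, 1.0, 0.0], [0.0, 0.0, -1.0]]
force: [-2.9, 0.8, 5.0]
opening: 0.0364
grip_force: 33.9
```

There's contact, with +5 N upward. I'm opening partway and then retreating straight up.

Call:
arm_command([
  [[0,0,0,0],[0,0,0,0],[0,0,0,0],[0,0,0,0],[0,0,0,0],[0,0,0,0]],
], grip=40)

```text
time: 11.88
position: [0.6185, -0.2791, 0.0181]
tool_rot: [[-1.0, 0.018, 0.0], [0.018, 1.0, -0.0], [-0.0, -0.0, -1.0]]
force: [0.7, 0.3, 0.8]
opening: 0.0722
grip_force: 0.0
```

Call:
arm_command([
  [[0,0,-5,0],[0,0,-10,0],[0,0,-20,0],[0,0,-30,0],[0,0,-40,0],[0,0,-40,0],[0,0,-40,0],[40,0,0,0],[50,0,0,0],[50,0,0,0],[0,0,0,0],[0,0,0,0]],
])

```text
time: 13.38
position: [0.4792, -0.2771, 0.205]
tool_rot: [[-1.0, 0.018, 0.003], [0.018, 1.0, -0.002], [-0.003, -0.002, -1.0]]
force: [-0.0, -0.6, -0.2]
opening: 0.0723
grip_force: 0.0
```

```bash
python3 - <<'E'
from h import *
cv2.imwrite("pics/end.png",np.vstack([get_image("scene")[110:330,60:500],get_image("top")[90:310,100:540]]))
s=observe();print(s["position"],s["force"],s["time"])
E
```

```text
[ 0.4797246  -0.27705499  0.20441677] [-0.58169524  0.17508874  1.22481907] 13.475
```

View pics/end.png

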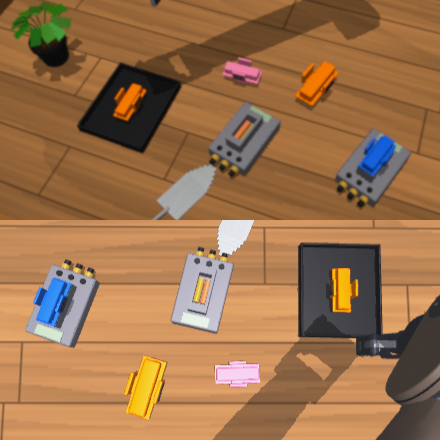

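The pictures show the orange cover lying flat and upright in the tray (scene crop (130,102), top crop (343,290)). The timer is open, the blue timer is untouched, and the gripper is clear of everything.

```bash
python3 -c "
from cell import *
print(hand_in())"
```

```text
the job is handed in; nothing more can be done
None
```

I unclipped the orange cover, lifted it off and laid it flat, right way up, in the black tray; the blue timer was not touched, and the job was handed in at about 13.5 s (no verdict was returned).

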